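Stand the fallen ring boxes back up

ROBOT

A 6-joint arm with a two-finger parallel gripper is mounted at the origin on a cart in front of the work surface, level with it; the furniture and walls round the work are solid. World frame = base frame: x ahead of the robot, y to its left, z up, the work surface at z = 0. Lengths are in mm, angles in degrees, forces in N, time in s.
With the tool pointing down it reaches from about 300 to 850 mm from the base axis. Payload 4.2 kg.
Tool frame: the origin (TCP) lies midway between the tips of the shut fingers; the grasp point (between the pads) lies env.grasp_offset behind it (env.grasp_offset is the distance from the TCP to the grasp point, in mm); y points along the fingers, x is the direction in which the jaws open and shut, and the axes are right-handed (so a half turn about y gives the same grasp; the last joint's range is limited). The gripper opens to 91 mm and grips with 3 to 60 N. Pads are 32 mm wide; open, the fingers measure 118 mm over their backs; the gripper's body (76 mm by 178 mm) begins 60 mm behind the grasp point.
Start: joints at [66.349, 18.312, 89.639, -0, 72.044, -1.146], TCP at [220.101, 531.227, 182.776] pointing down, gripper open.
Joint ranges: [-177.97, 177.97], [-48.28, 115.42], [12.27, 149.76], [-77.06, 257.06], [2.81, 150.46], [-146.56, 146.56]. Speed limits (degrees/s): [147.25, 147.25, 180, 180, 180, 180].

INTERFACE

Orientations are given as [roll, pitch, yaw] about the fixed x, y, z axes, in that order (R = Rz(yaw) Ry(pitch) Rx(roll)).
In Python, from workcell import state, vision, job, env gives the robot as it stands.
- The arm moves only by the shell command python3 -m handwheel 'ROWS' [FORCE]. ROWS is JSON, a list of rows, each a list of 3 entries, a list of its own where there are three numbers: the finger opening in cm, from 0 to 9.12, then the shift along the tool's x, y, z in cm, then the turn about the tool's y in degrees. A call has 1 to 10 rows; each row is the pose to reach, as a shift and turn from the pose measured when the call began, along the tool's axes at that moment; what a row does not reach only later rows make up. A row lasts 1/10 s, in which the tool goes at most 50 mm and 8.59 degrees, less where a joint would pass 70% of its speed; a pose out of reach is approached as far as the arm can. A call with a gripper value outside its range is refused whole. The fingers move at their own pace and stop on an object; FORCE is the grip in N (left out, the last holds). Time passes only in rows, so rows that repeat a pose let the fingers close. It gives the time, the measured TCP pose, the force and the opening at its end, in the units of the state.
- state(): the state, without advancing time (a new reading comes with each control period).
- vision.grab_frame(name): name is "side" or "top" or "wrist"; returns the picture (400x640x3 uint8, red, green, blue); there is no depth.
- vision.camera_model(name): a dict with "fov_y" (degrees; the focal length in pixels is half the picture's height over the tangent of half this angle, whatever the lens; pixels are square), "cx", "cy" (the principal point, pixels), "extrinsics" (4x4, takes a point from world to camera coordinates). Camera axes: x right, y up, looking along -z (the intrinsics and any distortion apply to the point x, -y, -z); pixel columns grow to the right and rows downward; lengths in mm; the calibration is good to about 2 mm. The wrist camera is an equidistant fisheye: a pixel r from the principal point sees the ray r / f radians off the axis. A picture is of the moment at which its call begins: read the wrist's pose just before it. camera_model takes no time and is no camera call; for the wrist camera it gives the pose at the moment of the call.
- job.job_done(): hands the job in, once; it reports no verdict.
The state is a dict: "time_s": time; "qpos": joint angles; "qvel": joint speeds; "effort": joint torques, N m; "ee_pos": TCP position; "ee_rot": TCP orientation; "force": force on the tool from outside, world axes, zero at the start; "torque": the same for the moment, N m; "gripper_width": finger opening in mm.
Only numpy, scipy, OpenCV 4.12 (cv2) and the standard library are available. Lean on these libraries where they do the work, as an engineer would, in place of code of your own. Each camera call takes 0.05 s, during which the arm holds its last target.

TASK

Two of the three small closed ring boxes on the table have fallen over, one onto its back and one onto its side. Push each of them gently over with the fingertips so that it stands upright on its foot again, next to where it lay. Do not grip or lift any box, and leave the box that already stands and all the other things where they are.

Things in the scene. Friction and masses are not known exactly. Their poses are not given: they have to be found in the camera images.
- box_on_back: closed dark blue ring box, 52 x 52 mm, 45 mm high when upright, 0.1 to 0.16 kg, lid stays shut, fallen on its back, knob up, foot facing roughly away from the robot (within 40 degrees). Origin: centre of its foot (underside); own z points from foot to lid top, -x to the front (3 mm knob), y to its left. Upright, the origin is at table height. As it lies it is 52 mm high and 45 mm deep along its level z axis
- box_on_back_push (a point): point on the lid-top face, 8 mm under the uppermost edge as the box lies (44 mm up). A push of 1 N here towards the foot rolls the box over its lower foot edge if the fingertip rises with the face: follow the point's arc about that edge (first 45 degrees up). A level push can jam or slide the box. Past 45 to 50 degrees it falls onto its foot; the origin ends 26 mm farther along the push
- box_on_side: closed dark blue ring box, 52 x 52 mm, 45 mm high when upright, 0.1 to 0.16 kg, lid stays shut, fallen on its left side, foot facing roughly to -y (within 40 degrees). Origin: centre of its foot (underside); own z points from foot to lid top, -x to the front (3 mm knob), y to its left. Upright, the origin is at table height. As it lies it is 52 mm high and 45 mm deep along its level z axis
- box_on_side_push (a point): point on the lid-top face, 8 mm under the uppermost edge as the box lies (44 mm up). A push of 1 N here towards the foot rolls the box over its lower foot edge if the fingertip rises with the face: follow the point's arc about that edge (first 45 degrees up). A level push can jam or slide the box. Past 45 to 50 degrees it falls onto its foot; the origin ends 26 mm farther along the push
- box_upright: closed dark blue ring box, 52 x 52 mm, 45 mm high when upright, 0.1 to 0.16 kg, lid stays shut, standing upright already; to be left alone. Origin: centre of its foot (underside); own z points from foot to lid top, -x to the front (3 mm knob), y to its left. Upright, the origin is at table height.
- cleaner_jar: bystander: upright white jar with a blue screw lid, 58 mm across and 82 mm high, behind the dark green mat; origin at the centre of its underside, z up
- shell_bracelet: bystander: round bracelet of pale shell rods lying flat, 59 mm across and 36 mm high, at the front right; origin at the centre of its underside, z up
- glass_dish: bystander: small white round dish, 82 mm across and 22 mm high, on the dark green mat (4.5 mm thick); origin at the centre of its underside, z up
- loupe: bystander: folding pocket loupe, 35 x 29 x 14 mm, on the dark green mat; origin at the centre of its underside
- ring_gauge: bystander: bunch of thin metal finger-size rings lying flat, 88 x 61 x 4 mm, near the front edge; origin at the centre of its underside
Things that resemble listed ones, but are neither listed nor needed, are in the scene too. Leave any orange or pink look-alike of the box_on_back alone.

How it is judged:
By the outcome, as a careful person would: the job done as asked, in the order asked, and still so for the second after the job is handed in, with the robot touching nothing.
It also fails if it takes over 45 s, if anything falls off the work surface, if the arm or the gripper's body presses on something with over 40 N, if the wrist force passes 120 N, or if a joint passes its speed limit or range.

## Working session

There is one attempt and no reset: what is moved stays moved. The work goes in short steps, Python scripts to look and compute and a shell command to move; the robot and the scene stay as the last step left them, time stands still between calls to the robot, and variables do not carry over. Pictures are saved under pics/ and viewed, and the job is handed in when it is done.

```bash
mkdir -p pics; ls
python3 - <<'E'
from workcell import state, vision, job, env
import cv2
s=state();print(s, env.grasp_offset)
for n in ("side","top","wrist"):
    m=vision.camera_model(n);print(n,m)
    cv2.imwrite(f"pics/{n}0.png",vision.grab_frame(n)[:,:,::-1])
E
```

```text
pics
{'time_s': 0.0, 'qpos': array([ 6.63488934e+01,  1.83534800e+01,  8.97065529e+01, -4.03273404e-04,
        7.20440023e+01, -1.14572505e+00]), 'qvel': array([ 0.03268844, -0.04028755,  0.08536354,  0.04793272,  0.16448134,
       -0.06984481]), 'effort': array([ 2.62516078e-03, -4.12461591e+01, -2.31972420e+01,  7.30457157e-02,
        4.58003778e-02, -1.47043397e-04]), 'ee_pos': array([219.8667803 , 530.69437407, 181.90090839]), 'ee_rot': array([-89.99830311,   0.10402207,  67.49474466]), 'force': array([0.08968825, 0.29170084, 0.47991244]), 'torque': array([-0.03071915, -0.01922846,  0.01575081]), 'gripper_width': 91.68868791646491} 18.8
side {'fov_y': 51.30027968019917, 'cx': 324.3755194569937, 'cy': 203.07832816346993, 'extrinsics': array([[ 9.98850702e-01, -4.62723234e-02,  1.24958865e-02,
        -4.88757410e+02],
       [ 2.15648593e-02,  6.66698764e-01,  7.45015245e-01,
        -1.09679912e+01],
       [-4.28045785e-02, -7.43889528e-01,  6.66930385e-01,
        -1.17050144e+03],
       [ 0.00000000e+00,  0.00000000e+00,  0.00000000e+00,
         1.00000000e+00]])}
top {'f
[... 174 characters left out ...]
],
       [ 9.85122002e-01, -8.67672390e-03,  1.71637280e-01,
        -5.17864608e+02],
       [-1.71808104e-01, -2.60336769e-02,  9.84786384e-01,
        -1.13262866e+03],
       [ 0.00000000e+00,  0.00000000e+00,  0.00000000e+00,
         1.00000000e+00]])}
wrist {'fov_y': 65.70646984690485, 'cx': 315.5481493780466, 'cy': 197.4801583752776, 'extrinsics': array([[ 3.82984875e-01,  9.23754399e-01, -6.28481052e-04,
        -5.74293909e+02],
       [-8.83984882e-01,  3.66298943e-01, -2.90509574e-01,
         3.22866698e+01],
       [-2.68129286e-01,  1.11816341e-01,  9.56871879e-01,
        -3.92781931e+02],
       [ 0.00000000e+00,  0.00000000e+00,  0.00000000e+00,
         1.00000000e+00]])}
```

View pics/top0.png

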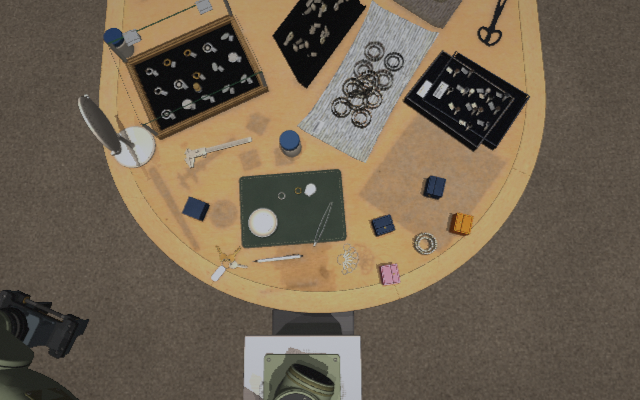

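View pics/side0.png

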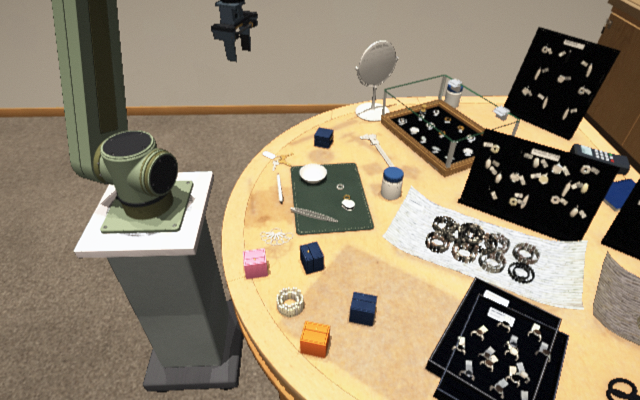

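View pics/wrist0.png

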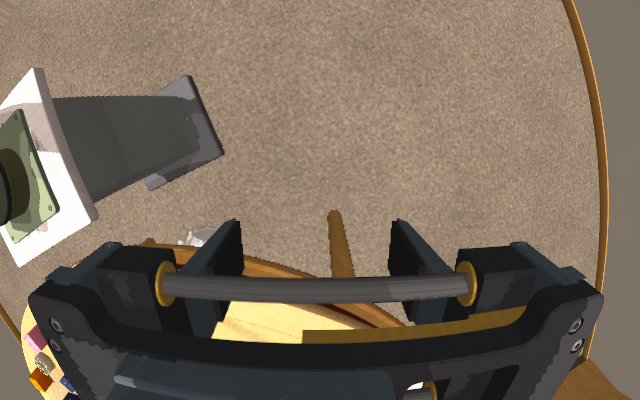

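```bash
cat > h.py <<'E'
import numpy as np, cv2
from workcell import state, vision, job, env
def K(m):
    f=200/np.tan(np.radians(m["fov_y"]/2)); return f
def ray(m,u,v,fish=False):
    f=K(m); E=np.array(m["extrinsics"]); R=E[:3,:3]; t=E[:3,3]
    a=(u-m["cx"]);b=(v-m["cy"])
    if fish:
        r=np.hypot(a,b);th=r/f; k=np.sin(th)/max(r,1e-9); d=np.array([a*k,-b*k,-np.cos(th)])
    else: d=np.array([a/f,-b/f,-1])
    return -R.T@t, R.T@d
def onz(m,u,v,z,fish=False):
    o,d=ray(m,u,v,fish); return o+d*(z-o[2])/d[2]
def proj(m,p,fish=False):
    E=np.array(m["extrinsics"]); c=E[:3,:3]@np.asarray(p,float)+E[:3,3]; f=K(m)
    x,y,z=c[0],-c[1],-c[2]
    if fish:
        r=np.hypot(x,y);th=np.arctan2(r,z);return np.array([m["cx"]+f*th*x/r,m["cy"]+f*th*y/r])
    return np.array([m["cx"]+f*x/z,m["cy"]+f*y/z])
E
python3 - <<'E'
from h import *
t=cv2.imread("pics/top0.png");s=cv2.imread("pics/side0.png")
def c(im,u,v,r=18): return cv2.resize(im[v-r:v+r,u-r:u+r],(260,260),interpolation=cv2.INTER_CUBIC)
rows=np.vstack([np.hstack([c(t,196,208),c(t,384,225),c(t,435,187)]),np.hstack([c(s,324,138),c(s,312,257),c(s,363,308)])])
cv2.imwrite("pics/crop0.png",rows)
m=vision.camera_model("top")
for u,v in [(196,208),(384,225),(435,187),(462,223),(390,273),(425,243),(348,260),(290,143)]: print(u,v,onz(m,u,v,40).round())
E
```

```text
196 208 [499. 296.  40.]
384 225 [ 448. -230.   40.]
435 187 [ 553. -375.   40.]
462 223 [ 452. -443.   40.]
390 273 [ 317. -242.   40.]
425 243 [ 397. -340.   40.]
348 260 [ 352. -129.   40.]
290 143 [686.  32.  40.]
```

View pics/crop0.png

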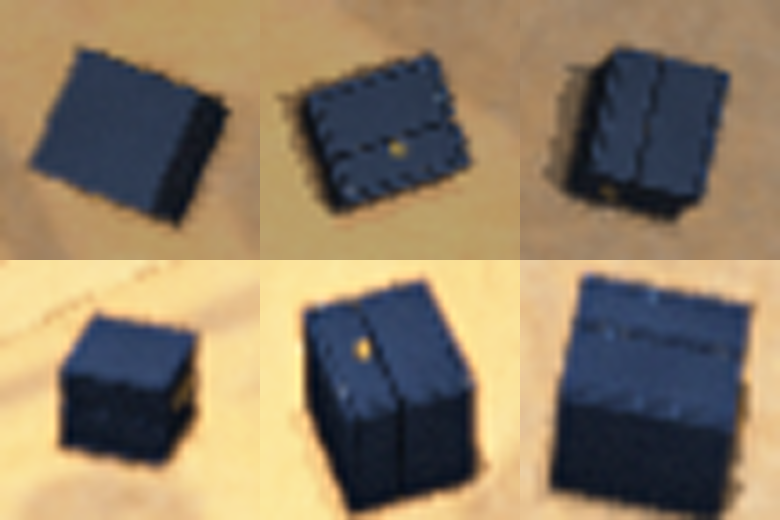

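```bash
cat >> h.py <<'E'
from scipy.spatial.transform import Rotation as Ro
def row(p,yaw=None,s=None):
    s=s or state(); R=Ro.from_euler('xyz',s["ee_rot"],degrees=True).as_matrix()
    d=R.T@(np.asarray(p,float)-s["ee_pos"])/10
    x=R[:,0]; y0=np.degrees(np.arctan2(x[1],x[0]))
    return d.round(2), None if yaw is None else round(-(yaw-y0),1)
E
python3 - <<'E'
from h import *
m=vision.camera_model("wrist");s=state();E=m["extrinsics"];R=Ro.from_euler('xyz',s["ee_rot"],degrees=True).as_matrix()
print("cam in tool",R.T@(-E[:3,:3].T@E[:3,3]-s["ee_pos"]),"axis in tool",R.T@(-E[2,:3]), R.T@E[0,:3])
print(row((420,150,220),45),row((380,-200,220),17))
E
```

```text
cam in tool [  -0.261673   -202.85218773   83.0696612 ] axis in tool [ 8.36602645e-04  9.56867384e-01 -2.90523855e-01] [ 9.99999512e-01 -9.53234215e-04 -2.59932158e-04]
(array([-27.53,  -3.75, -33.06]), np.float64(22.5)) (array([-61.4 ,  -3.71, -42.76]), np.float64(50.5))
```

```bash
python3 -m handwheel '[[0,[-27.5,-3.75,-33.1],30],[0,[-27.5,-3.75,-33.1],30],[0,[-27.5,-3.75,-33.1],30],[0,[-27.5,-3.75,-33.1],30],[0,[-27.5,-3.75,-33.1],30],[0,[-27.5,-3.75,-33.1],30],[0,[-27.5,-3.75,-33.1],30],[0,[-27.5,-3.75,-33.1],30],[0,[-27.5,-3.75,-33.1],30]]' 20
python3 - <<'E'
from h import *
print(row((500,-420,220),0))
E
```

```text
time_s: 1.05
ee_pos: [421.4, 147.3, 220.2]
ee_rot: [-90.1, 0.1, 37.4]
force: [0.2, 0.8, -0.3]
gripper_width: 22.1
(array([-28.19,   0.13, -49.86]), np.float64(37.4))
```

```bash
python3 -m handwheel '[[0,[-28.2,0.1,-49.9],37.4],[0,[-28.2,0.1,-49.9],37.4],[0,[-28.2,0.1,-49.9],37.4],[0,[-28.2,0.1,-49.9],37.4],[0,[-28.2,0.1,-49.9],37.4],[0,[-28.2,0.1,-49.9],37.4],[0,[-28.2,0.1,-49.9],37.4],[0,[-28.2,0.1,-49.9],37.4],[0,[-28.2,0.1,-49.9],37.4],[0,[-28.2,0.1,-49.9],37.4]]'; python3 -m handwheel '[[0,[0,0,-6],0],[0,[0,0,-6],0],[0,[0,0,-6],0]]'
python3 - <<'E'
from h import *
import pickle
s=state();m=vision.camera_model("wrist");im=vision.grab_frame("wrist")[:,:,::-1]
cv2.imwrite("pics/wrist1.png",im);pickle.dump((s,m),open("w1.pkl","wb"));print(s["ee_pos"],s["ee_rot"],s["gripper_width"],s["time_s"],s["force"])
E
```

```text
time_s: 2.05
ee_pos: [489.4, -347.1, 219.9]
ee_rot: [-90.1, 0.0, -0.1]
force: [0.5, -0.5, 0.4]
gripper_width: 0.1
time_s: 2.35
ee_pos: [488.7, -408.5, 218.7]
ee_rot: [-90.0, 0.1, -0.2]
force: [0.9, 0.1, -0.7]
gripper_width: 0.4
[ 488.74867667 -408.52515524  218.74915248] [-8.99980075e+01  7.96309512e-02 -2.09475100e-01] 0.3872313733588691 2.35 [ 0.92121584  0.05277006 -0.67995766]
```

View pics/wrist1.png

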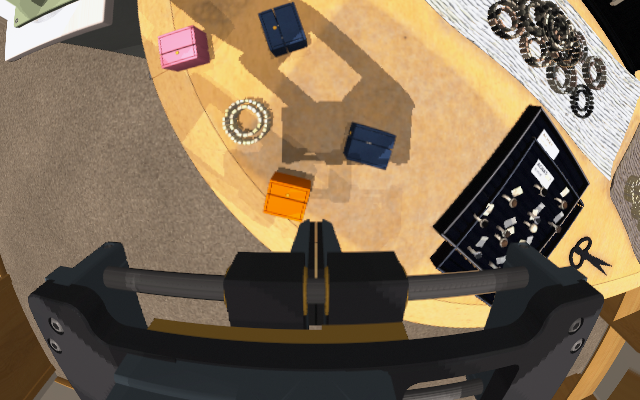

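Run:
```python
from h import *
im=cv2.imread("pics/wrist1.png")
def c(u,v,r=35): return cv2.resize(im[max(v-r,0):v+r,u-r:u+r],(390,int(390*(min(v,r)+r)/(2*r))),interpolation=cv2.INTER_CUBIC)
a=c(283,35);b=c(370,145);a=cv2.resize(a,(390,390)) if a.shape!=b.shape else a
cv2.imwrite("pics/crop1.png",np.hstack([a,b]))
for (u,v) in [(283,28),(370,145)]:
    p=im[max(v-30,0):v+30,u-35:u+35].astype(int); print(p[:, :, 0][::4,::5], )
```

```text
[[ 76  75  80  74  76  78  77  77  89  76  76 122 115 123]
 [ 74  79  80  77  75  78  78  73  66  70  74  73 112 122]
 [ 77  83  80  75  77  67  51  72  72  54  74  74  72  83]
 [ 74  78  77  70  58  59  72  72  71  63  71  74  71  72]
 [ 76  78  65  71  71  70  72  72  70  73  66  72  72  78]
 [ 80  78  77  62  72  73  72  72  71  73  69  74  75  76]
 [ 77  79  77  69  73  72  59  73  74  73  60  74  78  76]
 [ 73  77  76  68  73  46  60  72  72  71  67  60  77  82]
 [ 74  78  77  55  71  72  73  71  69  68  69 103  88  82]
 [ 78  77  77  78  64  70  72  69  69  67 110 102  75 130]
 [ 77  77  76  75  70  73  72  52  68  69 104  44  77 117]
 [ 76  78  72  77  66  69  61  54  58  35  34  33  84 116]
 [ 77  78  72  78  60  64  38  31  29  32  31  83 117 115]
 [ 79  78  78  78  75  31  30  30  51 111 119 108 114 127]
 [ 77  78  79  76  77  62  47  68  85 121 116 104 119 114]]
[[ 75  80  72  80  77  82  75  74  72  73  79  78  77  81]
 [ 77  80  77  81  79  86  79  78  75  76  75  75  80  83]
 [ 82  82  75  62  42  72  81  81  79  80  75  82  82  83]
 [ 86  80  60  39  51  62  71  62  80  78  88  86  83  82]
 [ 83  81  71  32  73  76  75  70  58  68  63  85  86  81]
 [ 84  82  79  33  70  72  74  74  74  72  58  68  71  78]
 [ 82  79  63  26  53  65  72  73  72  70  68  69  69  79]
 [ 74  76  43  39  72  73  70 100  68  69  68  68  80  83]
 [ 84  77  33  70  73  72  72  71  72  60  47 104  92  85]
 [ 67  65  31  70  71  71  68  69  69  69 102 109  86  84]
 [ 66  64  39  56  54  68  68  68  68  73 109  90  79  78]
 [ 60  65  60  56  54  48  68  66  69  76  75  79  81  84]
 [ 61  65 111  65  84  64  72  54  67  70  68 123 121  93]
 [112 114 110 109 122 129 134 137 111  97  62 133 140 124]
 [115 111 118 110 129 130 136 135 139 139 129 122 135 130]]
```

View pics/crop1.png

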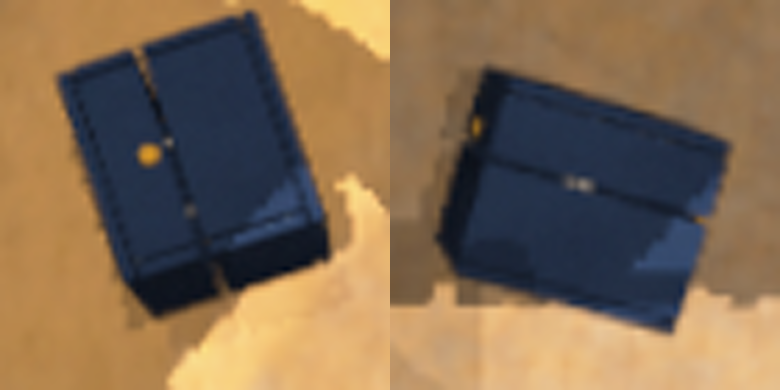

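```bash
cat > fit.py <<'E'
from h import *
def fit(im,m,u,v,r,z,fish,thr=52,db=12):
    i=im.astype(int); mk=((i[...,0]-i[...,2]>db)&(i[...,0]>thr)).astype(np.uint8)
    w=np.zeros_like(mk); w[max(v-r,0):v+r,u-r:u+r]=1; mk*=w
    mk=cv2.morphologyEx(mk,cv2.MORPH_CLOSE,np.ones((3,3)))
    n,l,st,ce=cv2.connectedComponentsWithStats(mk)
    k=1+np.argmax(st[1:,4]); c,_=cv2.findContours((l==k).astype(np.uint8),cv2.RETR_EXTERNAL,cv2.CHAIN_APPROX_NONE)
    c=max(c,key=len)[:,0,:]
    P=np.array([onz(m,*p,z,fish)[:2] for p in c],np.float32)
    return cv2.minAreaRect(P),(l==k),c
E
python3 - <<'E'
from fit import *
import pickle
s,m=pickle.load(open("w1.pkl","rb"));im=cv2.imread("pics/wrist1.png");o=im.copy()
for u,v in [(283,28),(370,145)]:
    r,mk,c=fit(im,m,u,v,35,52,True);print("wrist",r); o[mk]=(0,255,0)
cv2.imwrite("pics/mask1.png",cv2.resize(o[0:190,230:430],None,fx=3.5,fy=3,interpolation=0))
mt=vision.camera_model("top");t=cv2.imread("pics/top0.png")
for u,v in [(384,225),(435,187)]:
    r,mk,c=fit(t,mt,u,v,18,52,False,45);print("top",r)
ms=vision.camera_model("side");t=cv2.imread("pics/side0.png")
for u,v in [(312,250),(363,300)]:
    r,mk,c=fit(t,ms,u,v,22,52,False,60);print("side",r)
E
```

```text
wrist ((448.7414245605469, -226.39370727539062), (43.886390686035156, 51.119747161865234), 17.023893356323242)
wrist ((555.385009765625, -373.6033935546875), (44.237548828125, 51.077125549316406), 75.3921127319336)
top ((447.64007568359375, -226.37066650390625), (43.084224700927734, 50.07785415649414), 18.009565353393555)
top ((555.0263671875, -373.5230712890625), (43.44404983520508, 50.472007751464844), 74.82882690429688)
side ((446.4259338378906, -226.8381805419922), (43.040435791015625, 50.02521514892578), 17.591970443725586)
side ((553.7791748046875, -374.5393371582031), (44.21862030029297, 49.716373443603516), 75.66851043701172)
```

View pics/mask1.png

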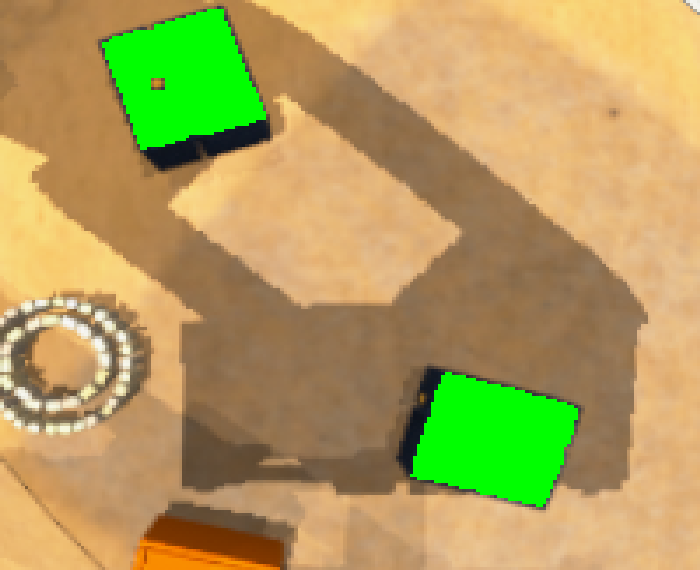

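Run:
```python
from h import *
print(row((393.5,-243.4,90),17.3))
```

```text
(array([-9.56, 12.94, 16.31]), np.float64(-17.4))
```

```bash
python3 -m handwheel '[[0,[-9.6,0,16.3],-17.4],[0,[-9.6,0,16.3],-17.4],[0,[-9.6,0,16.3],-17.4],[0,[-9.6,0,16.3],-17.4],[0,[-9.6,8,16.3],-17.4],[0,[-9.6,12.9,16.3],-17.4],[0,[-9.6,12.9,16.3],-17.4],[0,[-9.6,12.9,16.3],-17.4]]'
python3 - <<'E'
from h import *
print(row((393.5,-243.4,44),17.3))
E
```

```text
time_s: 3.2
ee_pos: [389.8, -239.4, 87.6]
ee_rot: [-89.5, 0.4, 17.4]
force: [-0.2, -0.2, 0.4]
gripper_width: 0.5
(array([ 0.26,  4.35, -0.52]), np.float64(0.1))
```

```bash
python3 -m handwheel '[[0,[0.2,2,-0.5],0],[0,[0.3,4.3,-0.5],0],[0,[0.3,4.3,-0.5],0],[0,[0.3,4.3,-0.5],0],[0,[0.3,4.3,-0.5],0]]'
python3 - <<'E'
from h import *
import pickle
s=state();print(s["ee_pos"],s["ee_rot"],s["force"])
for n in ("wrist","side"):
    m=vision.camera_model(n);cv2.imwrite(f"pics/{n}2.png",vision.grab_frame(n)[:,:,::-1])
d=np.array([np.cos(np.radians(17.3)),np.sin(np.radians(17.3))]);piv=np.array([469.7,-219.7])
q=s["ee_pos"][:2]-piv;print("s",q@d,"lat",q@[-d[1],d[0]])
im=cv2.imread("pics/side2.png");cv2.imwrite("pics/side2c.png",cv2.resize(im[180:310,230:400],(800,612)))
E
```

```text
time_s: 3.7
ee_pos: [395.2, -243.5, 46.4]
ee_rot: [-89.7, 0.2, 17.4]
force: [-0.0, 0.6, -0.8]
gripper_width: 0.6
[ 395.15023041 -243.53721104   46.4378126 ] [-89.69118742   0.21623057  17.43328516] [-0.00087873  0.63645232 -0.82669062]
s -78.265785247154 lat -0.5896063257953864
```

View pics/side2c.png

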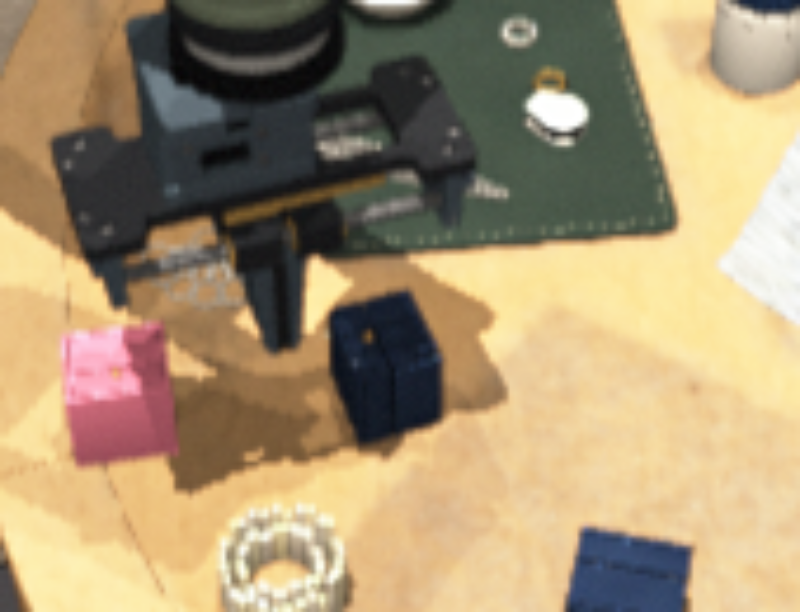

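View pics/wrist2.png

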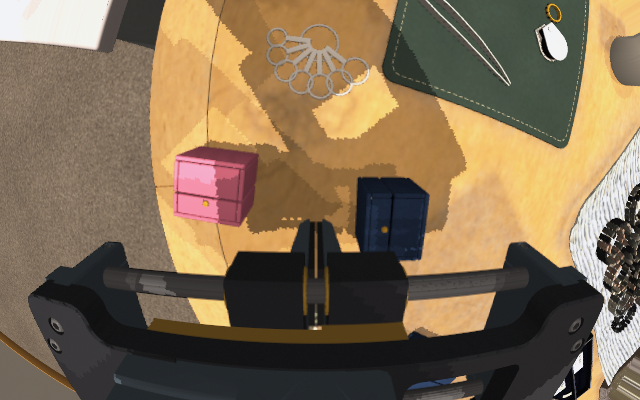

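```bash
python3 -m handwheel '[[0,[0.8,0.1,0],0],[0,[1.6,0.2,0],0],[0,[1.8,0.2,0],0],[0,[1.8,0.2,0],0],[0,[1.8,0.2,0],0]]'
cat > chk.py <<'E'
from h import *
import sys
n,tag,px,py,yaw=sys.argv[1],sys.argv[2],*map(float,sys.argv[3:6])
s=state()
d=np.array([np.cos(np.radians(yaw)),np.sin(np.radians(yaw))]);piv=np.array([px,py])
q=s["ee_pos"][:2]-piv;print("s",round(q@d,1),"lat",round(q@[-d[1],d[0]],1),"z",s["ee_pos"][2].round(1),"F along",round(s["force"][:2]@d,2),s["force"].round(2),s["ee_rot"].round(1),s["time_s"])
m=vision.camera_model(n);im=vision.grab_frame(n)[:,:,::-1].copy();cv2.imwrite(f"pics/{n}_{tag}.png",im)
if n!="wrist":
    u,v=map(int,proj(m,[px-25*d[0],py-25*d[1],40])); c=im[max(v-50,0):v+50,max(0,u-60):u+60]; cv2.imwrite(f"pics/{n}_{tag}c.png",cv2.resize(c,None,fx=6,fy=6,interpolation=cv2.INTER_CUBIC))
E
python3 chk.py side 3 469.7 -219.7 17.3
```

```text
time_s: 4.3
ee_pos: [411.9, -238.0, 43.8]
ee_rot: [-89.6, 0.3, 17.4]
force: [-1.0, -0.2, 0.5]
gripper_width: 0.1
s -60.6 lat -0.2 z 43.8 F along -0.95 [-0.95 -0.15  0.51] [-89.6   0.3  17.4] 4.3
```

View pics/side_3c.png

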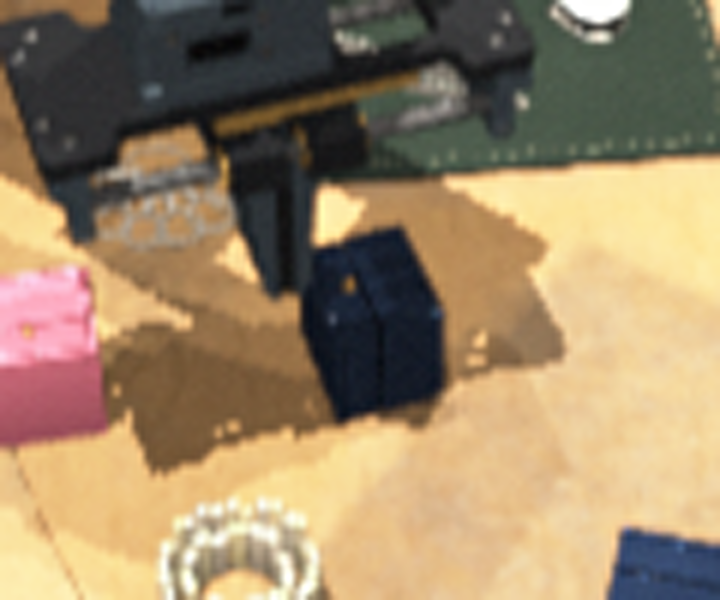

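```bash
python3 -m handwheel '[[0,[0.2,0,0],0],[0,[0.4,0,0],0],[0,[0.6,0,0],0],[0,[0.8,0,0],0],[0,[0.85,0,0],0],[0,[0.9,0,0],0],[0,[0.9,0,0],0]]'; python3 chk.py side 4 469.7 -219.7 17.3
```

```text
time_s: 5.05
ee_pos: [420.4, -235.3, 43.7]
ee_rot: [-89.6, 0.3, 17.4]
force: [-0.1, -0.5, -0.7]
gripper_width: 0.6
s -51.7 lat -0.2 z 43.7 F along -0.22 [-0.07 -0.52 -0.71] [-89.6   0.3  17.4] 5.05
```

View pics/side_4c.png

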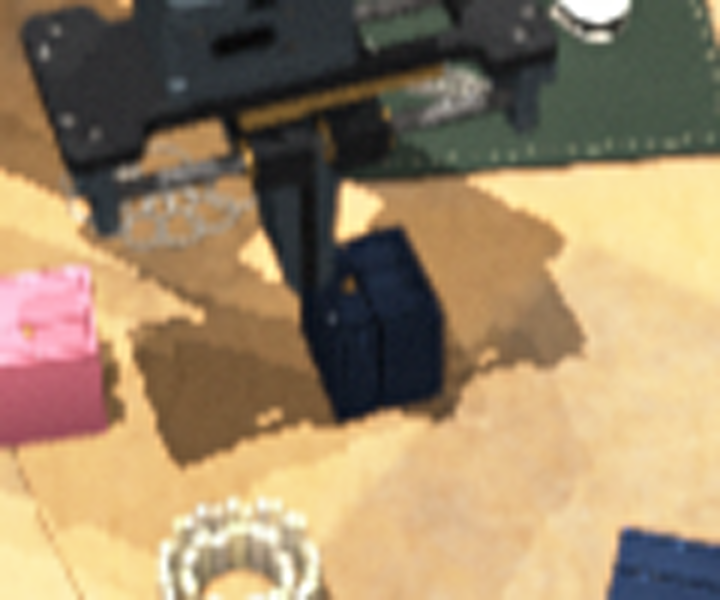

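```bash
python3 -m handwheel '[[0,[0.1,0,0],0],[0,[0.3,-0.17,0],0],[0,[0.5,-0.37,0],0],[0,[0.7,-0.54,0],0],[0,[0.95,-0.72,0],0],[0,[1.2,-0.88,0],0],[0,[1.4,-1.02,0],0],[0,[1.65,-1.16,0],0],[0,[1.9,-1.27,0],0],[0,[1.9,-1.27,0],0]]'; python3 chk.py side 5 469.7 -219.7 17.3
```

```text
time_s: 6.1
ee_pos: [439.0, -229.7, 56.5]
ee_rot: [-89.7, 0.3, 17.4]
force: [0.7, -0.2, 0.4]
gripper_width: 0.6
s -32.3 lat -0.4 z 56.5 F along 0.64 [ 0.72 -0.15  0.44] [-89.7   0.3  17.4] 6.1
```

View pics/side_5c.png

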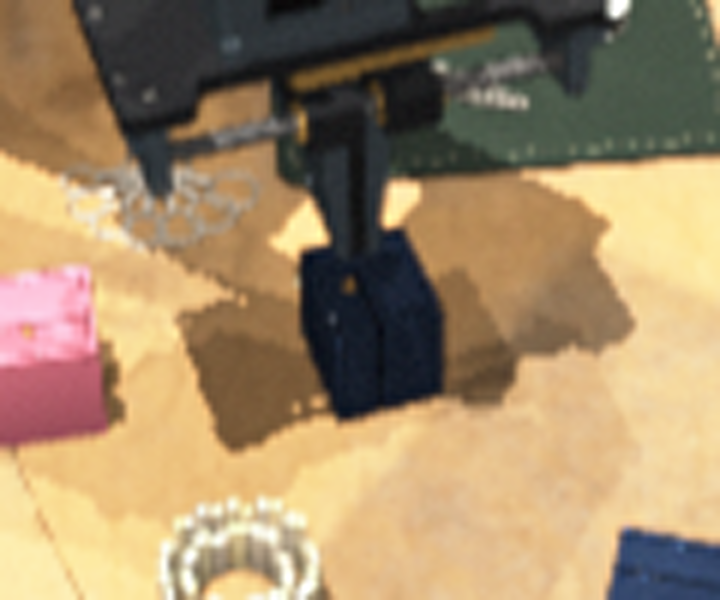

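```bash
python3 -m handwheel '[[0,[0,-0.5,0],0],[0,[-1.6,-0.5,0],0],[0,[-3.1,-0.5,0],0],[0,[-3.1,-0.5,0],0],[0,[-3.1,0.5,0],0],[0,[-3.1,1.65,0],0],[0,[-3.1,1.65,0],0],[0,[-3.1,1.65,0],0],[0,[-3.1,1.65,0],0]]'
python3 - <<'E'
from h import *
import cv2
im=cv2.imread('pics/side_5.png')
s=state();m=vision.camera_model('top');im=vision.grab_frame('top')[:,:,::-1];u,v=map(int,proj(m,[450,-228,40]));cv2.imwrite('pics/top6.png',cv2.resize(im[v-40:v+40,u-50:u+50],None,fx=7,fy=7,interpolation=2))
print(s["ee_pos"],s["force"])
E
```

```text
time_s: 7.05
ee_pos: [409.4, -238.8, 39.9]
ee_rot: [-89.6, 0.3, 17.5]
force: [-0.0, 0.5, -0.5]
gripper_width: 0.6
[ 409.35554336 -238.82589862   39.90867906] [-0.04179922  0.48374583 -0.47815306]
```

View pics/top6.png

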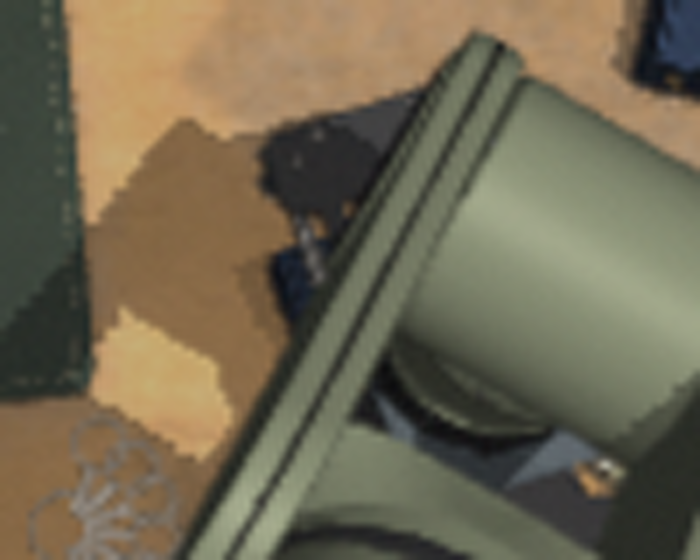

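```bash
python3 -m handwheel '[[0,[0.4,0,0],0],[0,[0.8,0,0],0],[0,[1.1,0,0],0],[0,[1.2,0,0],0],[0,[1.3,0,0],0],[0,[1.4,0,0],0],[0,[1.5,0,0],0],[0,[1.5,0,0],0]]'; python3 chk.py side 7 469.7 -219.7 17.3;python3 chk.py wrist 7 469.7 -219.7 17.3
python3 - <<'E'
import cv2
im=cv2.imread('pics/wrist_7.png');cv2.imwrite('pics/wrist_7c.png',cv2.resize(im[140:280,250:410],None,fx=4,fy=4,interpolation=2))
E
```

```text
time_s: 7.9
ee_pos: [423.8, -234.4, 40.0]
ee_rot: [-89.7, 0.3, 17.5]
force: [-0.2, 0.0, 0.0]
gripper_width: 0.4
s -48.2 lat -0.4 z 40.0 F along -0.19 [-0.2  0.   0. ] [-89.7   0.3  17.5] 7.9
s -48.3 lat -0.4 z 40.0 F along 0.22 [ 0.4  -0.54  0.18] [-89.7   0.3  17.5] 7.95
```

View pics/side_7c.png

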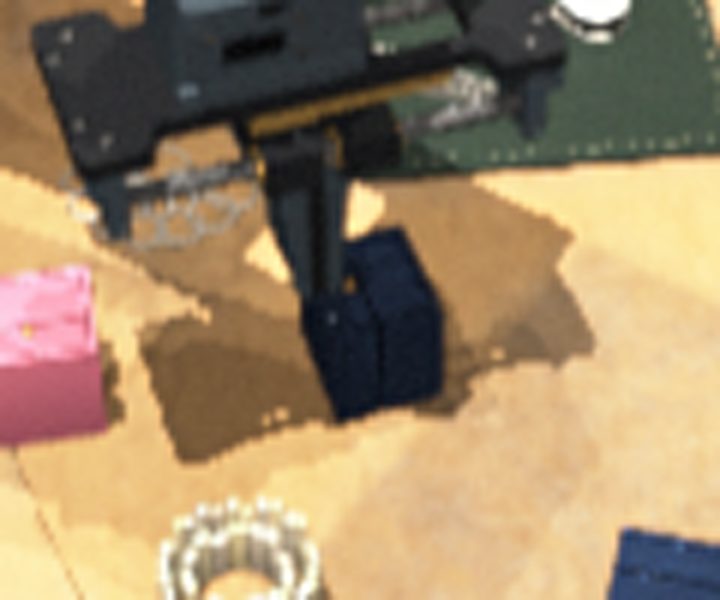

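View pics/wrist_7c.png

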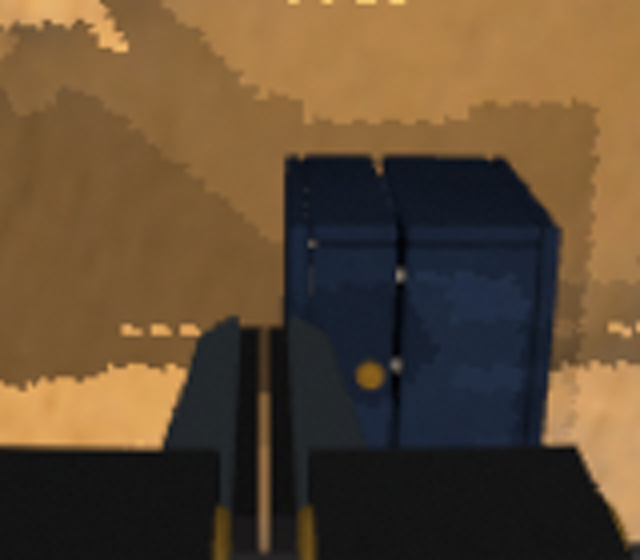

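Run:
```python
from fit import *
m=vision.camera_model("wrist");im=cv2.imread("pics/wrist_7.png")
d=np.array([np.cos(np.radians(17.3)),np.sin(np.radians(17.3))]);piv=np.array([469.7,-219.7])
def sl(u,v,z):
    q=onz(m,u,v,z,True)[:2]-piv; return (q@d).round(1),(q@[-d[1],d[0]]).round(1)
for (u,v),z in [((287,235),52),((287,158),0),((552,240),52),((500,160),0),((290,318),40),((322,335),40),((237,318),40),((205,335),40),((240,325),40),((290,325),40),((290,430),52)]:
    print(u,v,z,sl(250+u/4,140+v/4,z))
o=state();mc=-m["extrinsics"][:3,:3].T@m["extrinsics"][:3,3];print(mc, o["ee_pos"])
```

```text
287 235 52 (np.float64(-44.8), np.float64(23.6))
287 158 0 (np.float64(-44.0), np.float64(24.2))
552 240 52 (np.float64(-1.2), np.float64(22.9))
500 160 0 (np.float64(-0.5), np.float64(24.1))
290 318 40 (np.float64(-43.9), np.float64(4.8))
322 335 40 (np.float64(-38.2), np.float64(1.6))
237 318 40 (np.float64(-53.2), np.float64(4.8))
205 335 40 (np.float64(-58.9), np.float64(1.5))
240 325 40 (np.float64(-52.7), np.float64(3.5))
290 325 40 (np.float64(-43.9), np.float64(3.5))
290 430 52 (np.float64(-43.9), np.float64(-11.2))
[ 399.59891542 -156.51665339  243.34305046] [ 423.63852307 -234.3719275    40.00123455]
```

```bash
python3 -m handwheel '[[0,[0.15,0,0],0],[0,[0.3,0,0],0],[0,[0.45,0,0],0],[0,[0.6,-0.15,0],0],[0,[0.8,-0.35,0],0],[0,[1.0,-0.52,0],0],[0,[1.15,-0.66,0],0],[0,[1.15,-0.66,0],0]]'; cat > wc.sh <<'E'
python3 chk.py wrist $1 $2 $3 $4
python3 - <<'E'
import cv2
im=cv2.imread('pics/wrist_$1.png');cv2.imwrite('pics/wrist_$1c.png',cv2.resize(im[130:280,230:430],None,fx=4,fy=4,interpolation=2))
E
E
bash wc.sh 8 469.7 -219.7 17.3; python3 chk.py side 8 469.7 -219.7 17.3
```

```text
time_s: 8.8
ee_pos: [435.1, -231.0, 46.8]
ee_rot: [-89.7, 0.2, 17.5]
force: [1.1, 0.2, 0.4]
gripper_width: 0.7
s -36.4 lat -0.5 z 46.8 F along 1.05 [1.05 0.16 0.39] [-89.7   0.2  17.5] 8.8
s -36.6 lat -0.4 z 46.7 F along -0.26 [-0.28  0.02 -0.81] [-89.7   0.2  17.5] 8.85
```

View pics/wrist_8c.png

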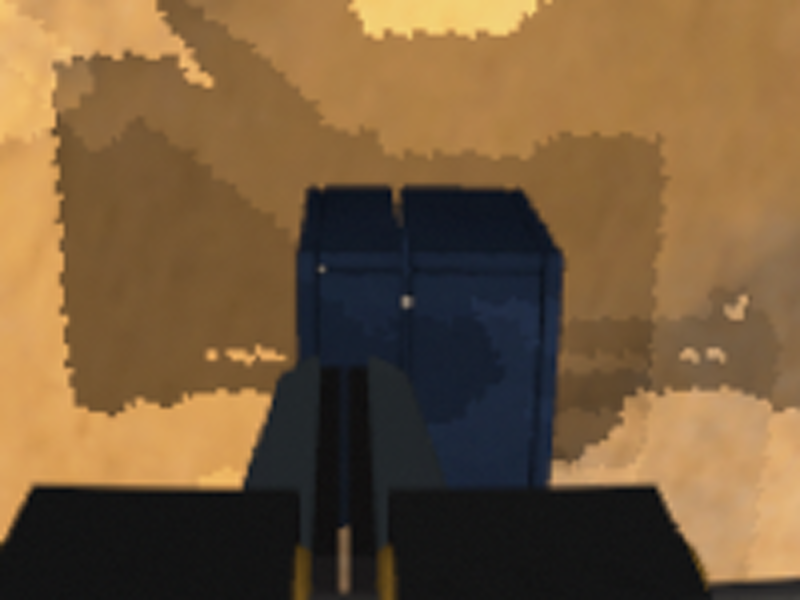

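View pics/side_8c.png

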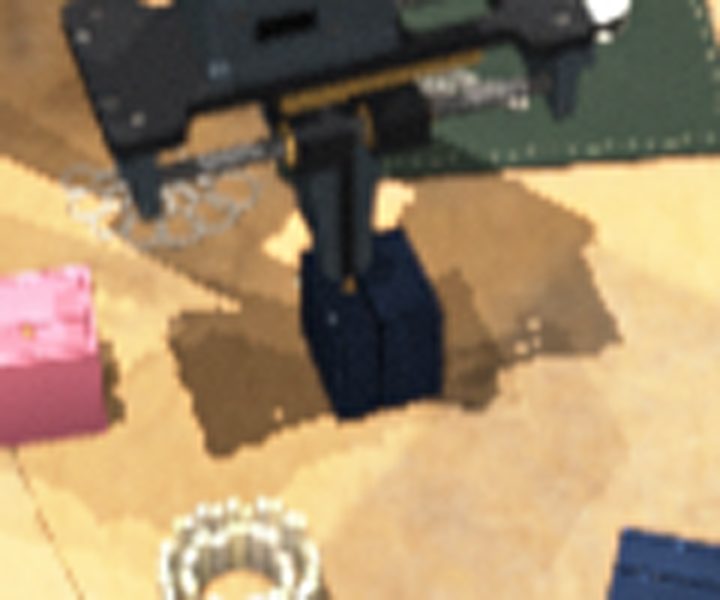

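```bash
python3 - <<'E'
from fit import *
d=np.array([np.cos(np.radians(17.3)),np.sin(np.radians(17.3))]);n=np.array([-d[1],d[0]]);piv=np.array([469.7,-219.7])
m=vision.camera_model("side")
u0,v0=map(int,proj(m,[piv[0]-25*d[0],piv[1]-25*d[1],40]))
for (cu,cv_),s in [((320,298),-48.3),((345,290),-36.5),((285,297),-60.6)]:
    u=u0-60+cu/6;v=v0-50+cv_/6
    o,r=ray(m,u,v); # intersect plane s = s
    t=(s+piv@d-o[:2]@d)/(r[:2]@d); 
    for z in (30,40,45,50,55,60,65):
        p=onz(m,u,v,z); q=p[:2]-piv; print(s,z,(q@d).round(1),(q@n).round(1))
# expected tip location in side image for s=-36.5 z 46.8
im=cv2.imread("pics/side_8.png");m2=m
for la in (-16,0,16):
    p=np.r_[piv-36.5*d+la*n,46.8];a=proj(m,p);print(la,a,((a[0]-u0+60)*6,(a[1]-v0+50)*6))
E
tail -3 chk.py
```

```text
-48.3 30 -38.4 17.1
-48.3 40 -40.9 8.7
-48.3 45 -42.1 4.5
-48.3 50 -43.3 0.3
-48.3 55 -44.6 -3.9
-48.3 60 -45.8 -8.1
-48.3 65 -47.1 -12.3
-36.5 30 -27.5 17.9
-36.5 40 -30.1 9.4
-36.5 45 -31.5 5.2
-36.5 50 -32.8 1.0
-36.5 55 -34.1 -3.2
-36.5 60 -35.4 -7.4
-36.5 65 -36.7 -11.6
-60.6 30 -51.5 22.3
-60.6 40 -53.9 13.8
-60.6 45 -55.0 9.6
-60.6 50 -56.2 5.3
-60.6 55 -57.3 1.1
-60.6 60 -58.5 -3.1
-60.6 65 -59.6 -7.4
-16 [308.27767008 258.81811656] (np.float64(349.6660204980752), np.float64(328.90869936272964))
0 [306.15462376 253.93044407] (np.float64(336.92774257498036), np.float64(299.5826644487345))
16 [304.07908045 249.1521329 ] (np.float64(324.47448267715265), np.float64(270.91279739436413))
m=vision.camera_model(n);im=vision.grab_frame(n)[:,:,::-1].copy();cv2.imwrite(f"pics/{n}_{tag}.png",im)
if n!="wrist":
    u,v=map(int,proj(m,[px-25*d[0],py-25*d[1],40])); c=im[max(v-50,0):v+50,max(0,u-60):u+60]; cv2.imwrite(f"pics/{n}_{tag}c.png",cv2.resize(c,None,fx=6,fy=6,interpolation=cv2.INTER_CUBIC))
```

```bash
python3 -m handwheel '[[0,[-1.7,0,0],0],[0,[-3.4,0,0],0],[0,[-3.5,0.3,0],0],[0,[-3.5,1.5,0],0],[0,[-3.5,2.7,0],0],[0,[-3.5,2.7,0],0],[0,[-3.5,2.7,0],0],[0,[-3.5,2.7,0],0]]';bash wc.sh 9 469.7 -219.7 17.3; python3 chk.py side 9 469.7 -219.7 17.3
```

```text
time_s: 9.7
ee_pos: [401.4, -241.7, 20.2]
ee_rot: [-89.7, 0.2, 17.4]
force: [0.3, 0.1, -0.7]
gripper_width: 0.4
s -71.7 lat -0.7 z 20.2 F along 0.3 [ 0.28  0.11 -0.67] [-89.7   0.2  17.4] 9.7
s -71.7 lat -0.7 z 20.3 F along 0.08 [-0.    0.27  0.52] [-89.7   0.2  17.5] 9.75
```

View pics/wrist_9c.png

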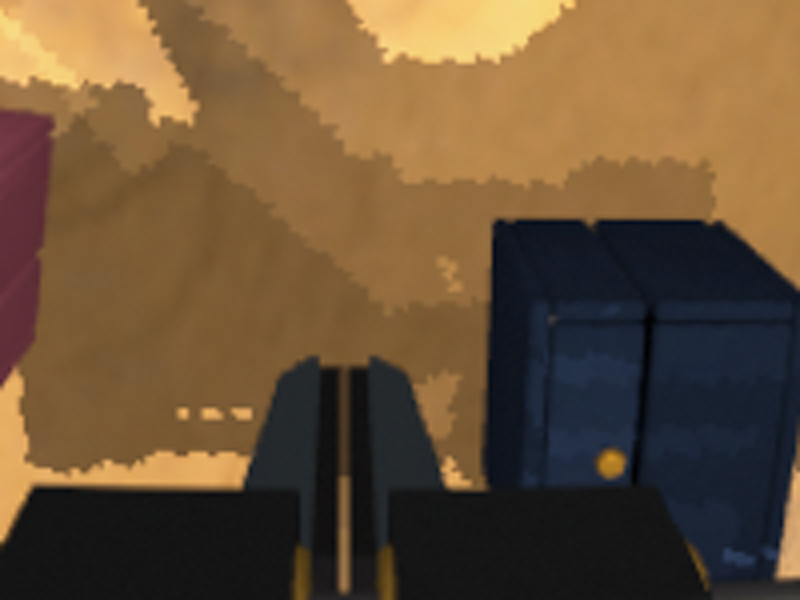

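View pics/side_9c.png

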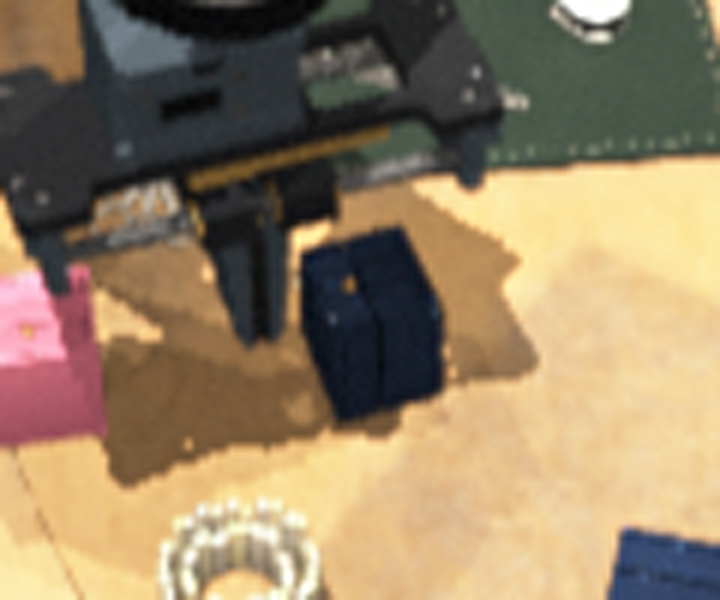

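Run:
```python
from fit import *
d=np.array([np.cos(np.radians(17.3)),np.sin(np.radians(17.3))]);n=np.array([-d[1],d[0]]);piv=np.array([469.7,-219.7])
m=vision.camera_model("side");w=vision.camera_model("wrist");T=state()["ee_pos"]
u0,v0=map(int,proj(m,[piv[0]-25*d[0],piv[1]-25*d[1],40]))
for z in range(10,75,5):
    p=onz(w,316,221,z,True)[:2]-T[:2]; q=onz(m,u0-60+255/6,v0-50+345/6,z)[:2]-T[:2]
    print(z,"wrist s,lat",(p@d).round(1),(p@n).round(1),"side",(q@d).round(1),(q@n).round(1))
```

```text
10 wrist s,lat -0.1 0.1 side 5.6 19.3
15 wrist s,lat -0.1 2.0 side 4.5 15.2
20 wrist s,lat -0.1 3.9 side 3.5 11.1
25 wrist s,lat -0.1 5.8 side 2.5 7.0
30 wrist s,lat -0.1 7.7 side 1.5 2.9
35 wrist s,lat -0.1 9.7 side 0.4 -1.3
40 wrist s,lat -0.1 11.6 side -0.6 -5.4
45 wrist s,lat -0.1 13.5 side -1.6 -9.5
50 wrist s,lat -0.1 15.4 side -2.7 -13.6
55 wrist s,lat -0.1 17.3 side -3.7 -17.7
60 wrist s,lat -0.1 19.2 side -4.7 -21.8
65 wrist s,lat -0.1 21.1 side -5.8 -25.9
70 wrist s,lat -0.1 23.0 side -6.8 -30.0
```

```bash
python3 -m handwheel '[[0,[0,0.3,0],0],[0,[0.4,0.6,0],0],[0,[0.8,0.8,0],0],[0,[1.2,0.8,0],0],[0,[1.5,0.8,0],0],[0,[1.7,0.8,0],0],[0,[1.9,0.8,0],0],[0,[2.0,0.8,0],0],[0,[2.0,0.8,0],0]]';bash wc.sh 10 469.7 -219.7 17.3; python3 chk.py side 10 469.7 -219.7 17.3
```

```text
time_s: 10.7
ee_pos: [420.5, -235.5, 12.2]
ee_rot: [-89.7, 0.2, 17.5]
force: [-1.3, 0.6, 0.4]
gripper_width: 0.3
s -51.7 lat -0.4 z 12.2 F along -1.05 [-1.28  0.6   0.36] [-89.7   0.2  17.5] 10.7
s -51.7 lat -0.4 z 12.2 F along -1.29 [-1.31 -0.12  0.8 ] [-89.7   0.2  17.5] 10.75
```

View pics/wrist_10c.png

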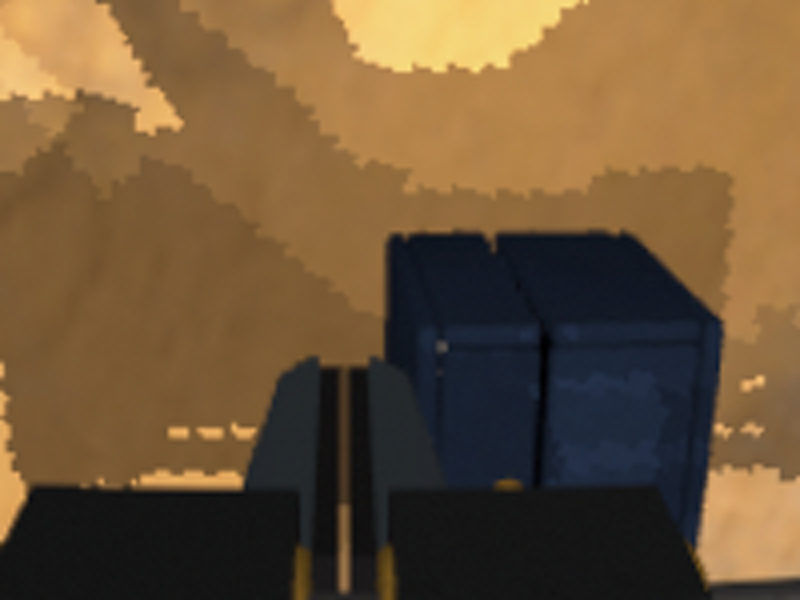

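View pics/side_10c.png

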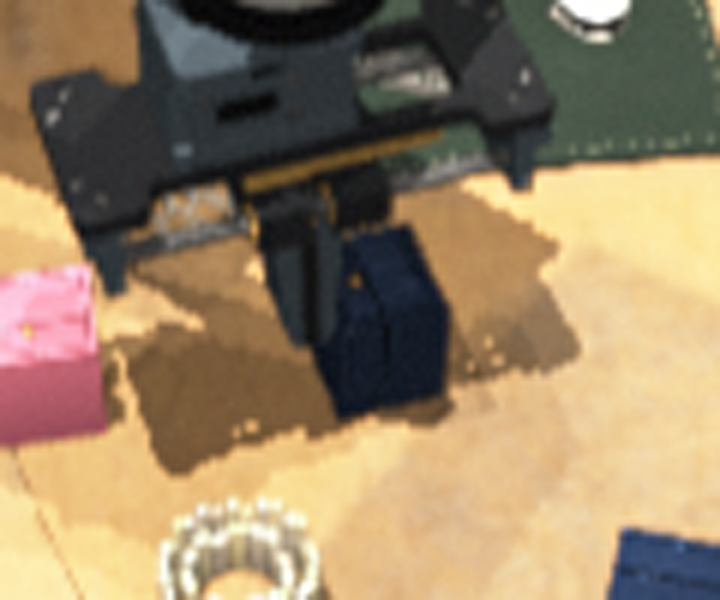

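```bash
python3 -m handwheel '[[0,[0.2,0,0],0],[0,[0.4,-0.15,0],0],[0,[0.6,-0.3,0],0],[0,[0.8,-0.48,0],0],[0,[1.0,-0.65,0],0],[0,[1.2,-0.8,0],0],[0,[1.4,-0.93,0],0],[0,[1.6,-1.05,0],0],[0,[1.8,-1.15,0],0],[0,[1.8,-1.15,0],0]]';bash wc.sh 11 469.7 -219.7 17.3; python3 chk.py side 11 469.7 -219.7 17.3
```

```text
time_s: 11.8
ee_pos: [438.1, -230.2, 23.7]
ee_rot: [-89.7, 0.2, 17.5]
force: [-0.6, -1.0, -0.0]
gripper_width: 0.3
s -33.3 lat -0.6 z 23.7 F along -0.82 [-0.55 -0.98 -0.03] [-89.7   0.2  17.5] 11.8
s -33.5 lat -0.5 z 23.6 F along -0.6 [-0.35 -0.88 -0.42] [-89.7   0.2  17.5] 11.85
```

View pics/wrist_11c.png

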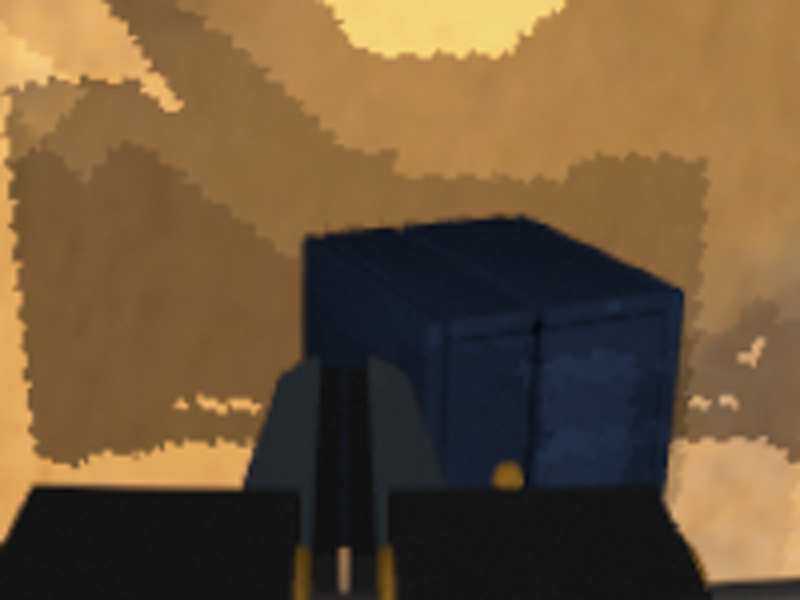

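View pics/side_11c.png

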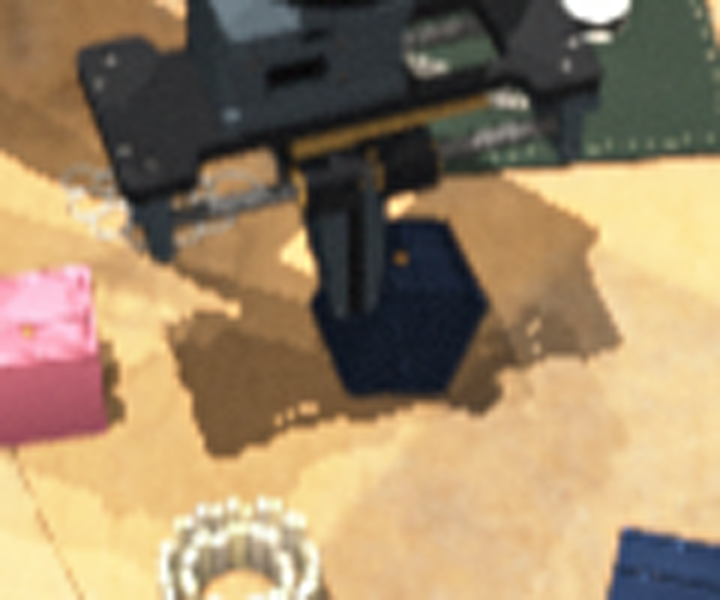

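```bash
python3 -m handwheel '[[0,[0.3,-0.15,0],0],[0,[0.55,-0.28,0],0],[0,[0.8,-0.38,0],0],[0,[1.05,-0.46,0],0],[0,[1.3,-0.52,0],0],[0,[1.55,-0.57,0],0],[0,[1.8,-0.61,0],0],[0,[2.0,-0.63,0],0],[0,[2.2,-0.65,0],0],[0,[2.2,-0.65,0],0]]';bash wc.sh 12 469.7 -219.7 17.3; python3 chk.py side 12 469.7 -219.7 17.3
```

```text
time_s: 12.9
ee_pos: [458.9, -223.5, 30.0]
ee_rot: [-89.7, 0.2, 17.5]
force: [0.2, -0.5, -0.2]
gripper_width: 0.7
s -11.4 lat -0.5 z 30.0 F along 0.01 [ 0.17 -0.51 -0.25] [-89.7   0.2  17.5] 12.9
s -11.6 lat -0.4 z 30.0 F along 0.01 [-0.01  0.04 -0.22] [-89.7   0.2  17.5] 12.95
```

View pics/wrist_12c.png

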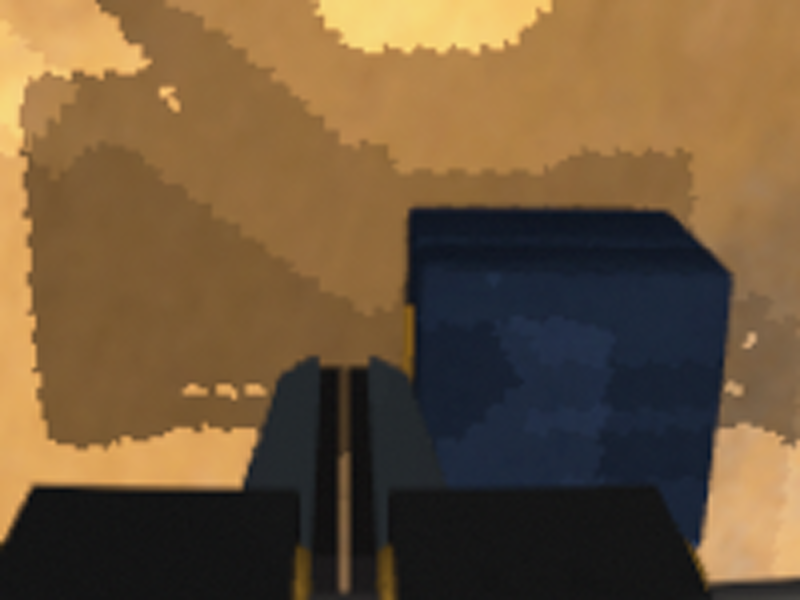

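View pics/side_12c.png

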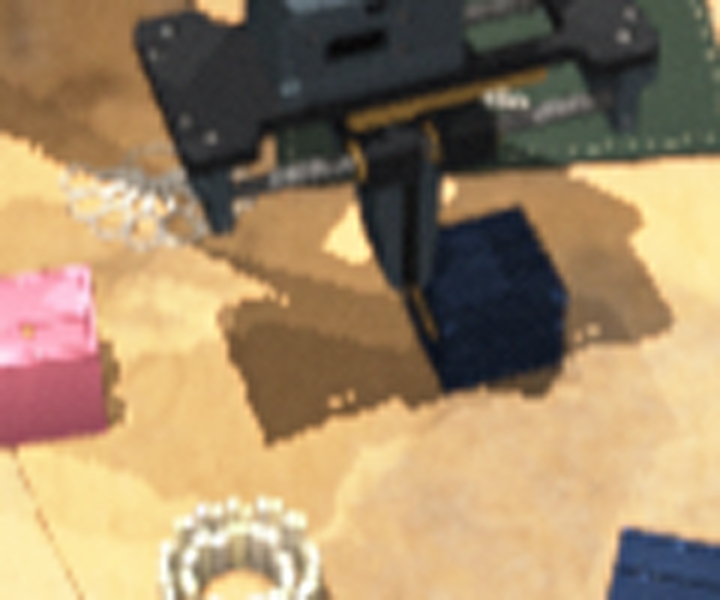

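```bash
python3 -m handwheel '[[0,[-0.8,-0.2,0],0],[0,[-1.8,-0.5,0],0],[0,[-2,-3,0],0],[0,[-2,-7,0],0],[0,[-2,-9,0],0],[0,[-2,-10,0],0],[0,[-2,-10,0],0]]'
python3 - <<'E'
from h import *
d=np.array([-0.2538,-0.9673]);piv=np.array([549.3,-395.6])
p=piv-78*d; print(p, row((*p,130),-104.7), state()["qpos"].round(1))
E
```

```text
time_s: 13.7
ee_pos: [440.1, -230.4, 131.1]
ee_rot: [-89.8, 0.1, 17.4]
force: [-0.6, -0.2, -0.1]
gripper_width: 0.2
[ 569.0964 -320.1506] (array([  9.62,   0.05, -12.43]), np.float64(122.1)) [-29.   13.8 104.    0.   62.4 -46.4]
```

```bash
python3 -m handwheel '[[0,[9.6,0,-12.4],80],[0,[9.6,0,-12.4],80],[0,[9.6,0,-12.4],80],[0,[9.6,0,-12.4],80],[0,[9.6,0,-12.4],80],[0,[9.6,0,-12.4],80],[0,[9.6,0,-12.4],80],[0,[9.6,0,-12.4],80],[0,[9.6,0,-12.4],80],[0,[9.6,0,-12.4],80]]'
python3 - <<'E'
from h import *
print(row((569.1,-320.2,80),-104.7), state()["qpos"].round(1))
E
```

```text
time_s: 14.7
ee_pos: [567.5, -319.5, 128.1]
ee_rot: [-90.2, 0.4, -62.8]
force: [0.6, 0.3, -0.9]
gripper_width: 0.8
(array([0.17, 4.81, 0.13]), np.float64(41.9)) [-30.4  27.5  83.2   0.   69.8  32.4]
```

```bash
python3 -m handwheel '[[0,[0.1,0,0.1],41.9],[0,[0.1,0,0.1],41.9],[0,[0.1,0,0.1],41.9],[0,[0.1,1.5,0.1],41.9],[0,[0.1,3,0.1],41.9],[0,[0.1,4.8,0.1],41.9],[0,[0.1,4.8,0.1],41.9],[0,[0.1,4.8,0.1],41.9]]'
python3 - <<'E'
from h import *
print(row((569.1,-320.2,20),-104.7), state()["qpos"].round(1))
E
bash wc.sh 20 549.3 -395.6 -104.7; python3 chk.py top 20 549.3 -395.6 -104.7;python3 chk.py side 20 549.3 -395.6 -104.7
```

```text
time_s: 15.5
ee_pos: [567.7, -319.3, 78.7]
ee_rot: [-90.6, 0.2, -104.7]
force: [0.1, -0.5, 0.4]
gripper_width: 0.5
(array([0.07, 5.87, 0.22]), np.float64(0.0)) [-30.4  29.7  86.8   0.   64.1  74.3]
s -78.5 lat -1.6 z 78.7 F along 0.5 [ 0.09 -0.55  0.39] [ -90.6    0.2 -104.7] 15.5
s -78.2 lat -0.8 z 79.8 F along -0.08 [ 0.11  0.06 -0.5 ] [ -90.5    0.2 -104.7] 15.55
s -78.2 lat -0.4 z 80.4 F along 0.43 [ 0.25 -0.51 -0.18] [-9.040e+01  1.000e-01 -1.047e+02] 15.6
```

View pics/wrist_20c.png

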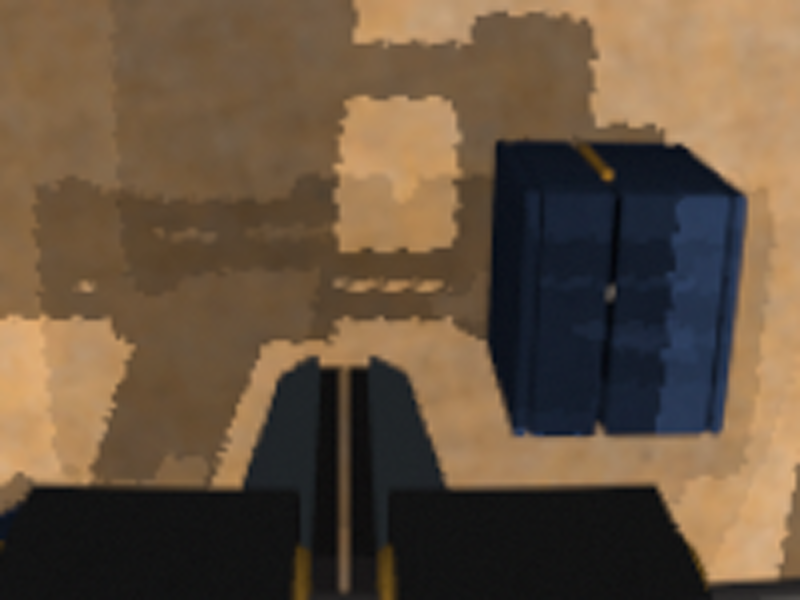

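View pics/side_20.png

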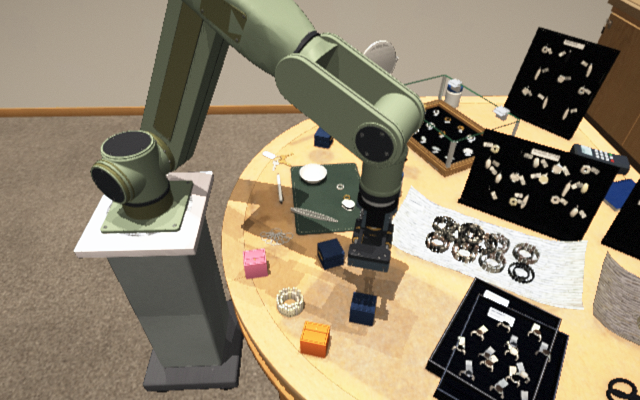

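View pics/top_20.png

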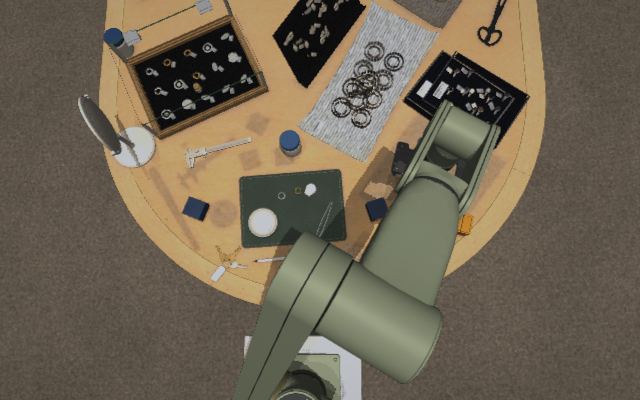

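```bash
python3 -m handwheel '[[0,[0,2,0],0],[0,[0,4.5,0],0],[0,[0,6,0],0],[0,[0.3,6.8,0],0],[0,[0.8,6.8,0],0],[0,[1.3,6.8,0],0],[0,[1.7,6.8,0],0],[0,[2.0,6.8,0],0],[0,[2.2,6.8,0],0],[0,[2.3,6.8,0],0]]'; bash wc.sh 21 549.3 -395.6 -104.7; python3 chk.py side 21 549.3 -395.6 -104.7
```

```text
time_s: 16.65
ee_pos: [562.7, -342.3, 13.0]
ee_rot: [-90.4, 0.1, -104.7]
force: [0.7, 1.0, -0.4]
gripper_width: 0.6
s -55.0 lat -0.5 z 13.0 F along -1.18 [ 0.7   1.04 -0.39] [-9.040e+01  1.000e-01 -1.047e+02] 16.65
s -55.0 lat -0.6 z 12.9 F along -0.37 [1.3  0.04 0.11] [-9.040e+01  1.000e-01 -1.047e+02] 16.7
```

View pics/wrist_21c.png

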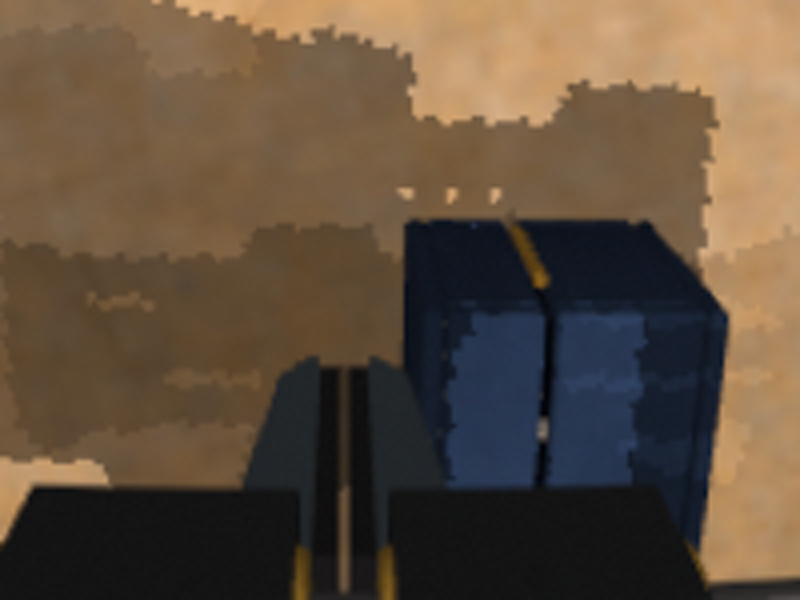

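View pics/side_21c.png

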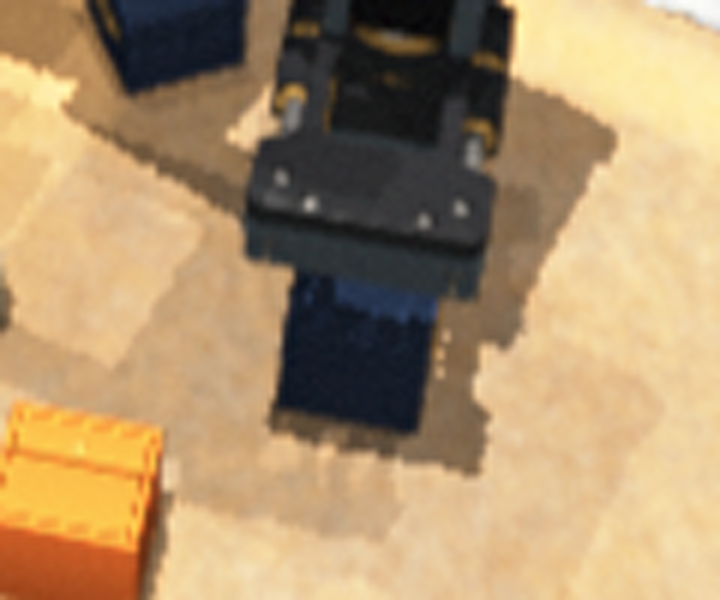

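```bash
python3 -m handwheel '[[0,[0.2,0.05,0],0],[0,[0.35,0.05,0],0],[0,[0.55,0,0],0],[0,[0.75,-0.1,0],0],[0,[0.95,-0.25,0],0],[0,[1.15,-0.43,0],0],[0,[1.35,-0.6,0],0],[0,[1.55,-0.75,0],0],[0,[1.75,-0.88,0],0],[0,[1.75,-0.88,0],0]]'; bash wc.sh 22 549.3 -395.6 -104.7; python3 chk.py side 22 549.3 -395.6 -104.7
```

```text
time_s: 17.75
ee_pos: [558.3, -359.5, 21.8]
ee_rot: [-90.4, 0.1, -104.7]
force: [0.3, -0.0, -0.5]
gripper_width: 0.8
s -37.2 lat -0.5 z 21.8 F along -0.07 [ 0.3  -0.01 -0.52] [-9.040e+01  1.000e-01 -1.047e+02] 17.75
s -37.4 lat -0.6 z 21.6 F along -0.09 [-0.03  0.1   0.31] [-9.040e+01  1.000e-01 -1.047e+02] 17.8
```

View pics/wrist_22c.png

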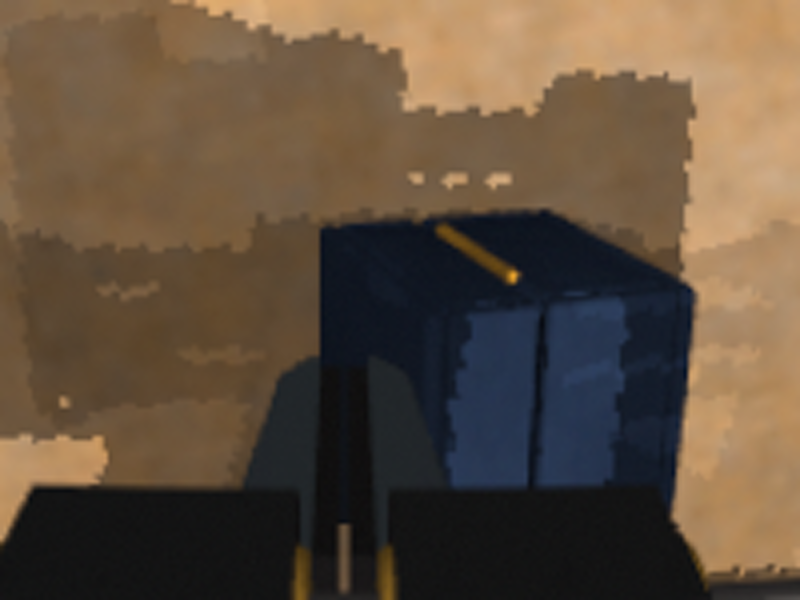

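View pics/side_22c.png

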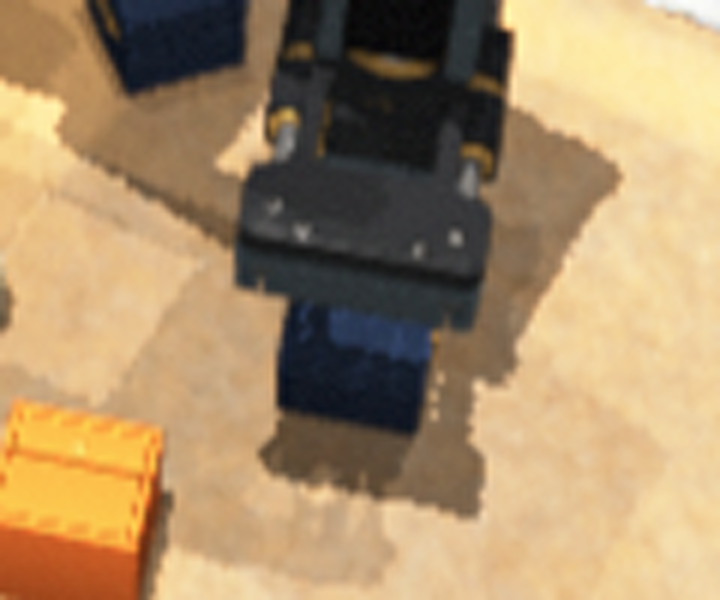

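```bash
python3 -m handwheel '[[0,[0.25,-0.16,0],0],[0,[0.5,-0.3,0],0],[0,[0.8,-0.44,0],0],[0,[1.05,-0.56,0],0],[0,[1.3,-0.64,0],0],[0,[1.6,-0.72,0],0],[0,[1.9,-0.79,0],0],[0,[2.2,-0.83,0],0],[0,[2.5,-0.86,0],0],[0,[2.6,-0.87,0],0]]'; python3 -m handwheel '[[0,[0,0,0],0],[0,[0,0,0],0]]'; bash wc.sh 23 549.3 -395.6 -104.7; python3 chk.py side 23 549.3 -395.6 -104.7
```

```text
time_s: 18.85
ee_pos: [551.6, -384.6, 30.1]
ee_rot: [-90.4, 0.1, -104.7]
force: [-0.3, -0.3, -0.8]
gripper_width: 0.3
time_s: 19.05
ee_pos: [551.5, -384.6, 30.0]
ee_rot: [-90.4, 0.1, -104.7]
force: [0.8, -0.2, 0.0]
gripper_width: 0.3
s -11.2 lat -0.6 z 30.0 F along 0.02 [ 0.79 -0.23  0.02] [-9.040e+01  1.000e-01 -1.047e+02] 19.05
s -11.2 lat -0.6 z 30.1 F along -0.23 [0.48 0.11 0.54] [-9.040e+01  1.000e-01 -1.047e+02] 19.1
```

View pics/wrist_23c.png

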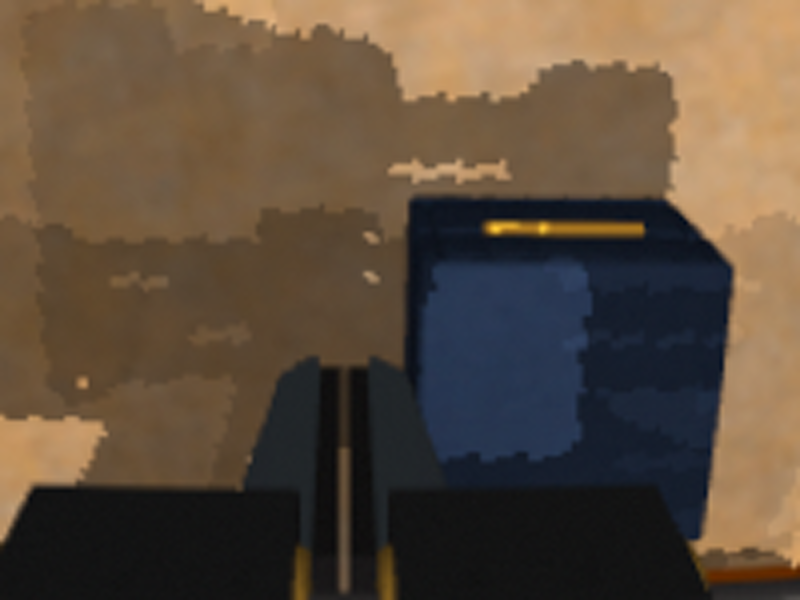

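View pics/side_23c.png

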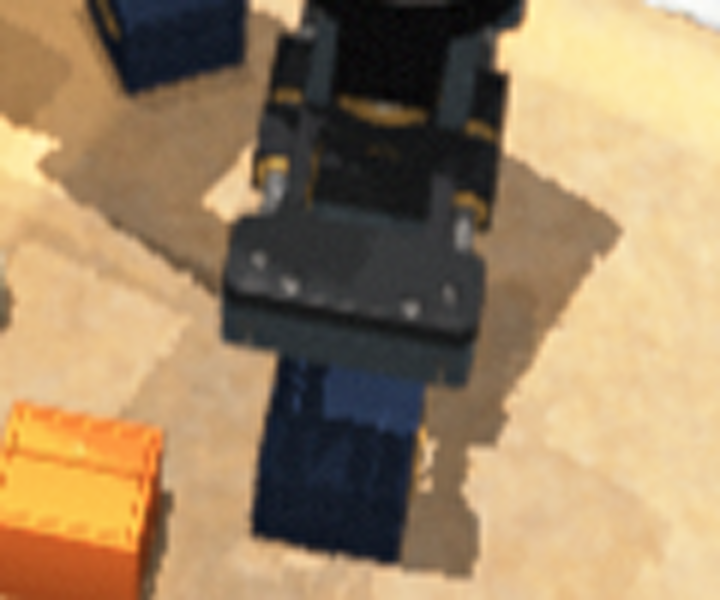

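```bash
python3 -m handwheel '[[0,[-0.8,-0.2,0],0],[0,[-1.8,-0.5,0],0],[0,[-2,-3,0],0],[0,[-2,-7,0],0],[0,[-2,-11,0],0],[0,[-2,-15,0],0],[0,[-2,-18,0],0],[0,[-2,-18,0],0]]'
python3 - <<'E'
from h import *
print(row((450,30,230),-60))
E
```

```text
time_s: 19.95
ee_pos: [560.3, -366.4, 216.4]
ee_rot: [-89.8, -0.1, -104.6]
force: [-1.0, 0.1, 0.3]
gripper_width: 0.2
(array([-35.56,  -1.47, -20.69]), np.float64(-44.6))
```

```bash
python3 -m handwheel '[[0,[-35.6,-1.5,-20.7],-44],[0,[-35.6,-1.5,-20.7],-44],[0,[-35.6,-1.5,-20.7],-44],[0,[-35.6,-1.5,-20.7],-44],[0,[-35.6,-1.5,-20.7],-44],[0,[-35.6,-1.5,-20.7],-44],[0,[-35.6,-1.5,-20.7],-44],[0,[-35.6,-1.5,-20.7],-44],[0,[-35.6,-1.5,-20.7],-44],[0,[-35.6,-1.5,-20.7],-44]]'
python3 - <<'E'
from fit import *
for n in ("top","side"):
    m=vision.camera_model(n);im=vision.grab_frame(n)[:,:,::-1].copy();cv2.imwrite(f"pics/{n}_30.png",im)
    for p in [(494.5,-212,45),(542.7,-420.8,45)]:
        u,v=map(int,proj(m,p)); 
        try: print(n,fit(im,m,u,v,20,45,False,45 if n=="top" else 60)[0])
        except Exception as e: print(n,e)
    i0=cv2.imread(f"pics/{n}0.png");df=cv2.absdiff(i0,im).max(2)>60
    o=im.copy();o[df]=(0,0,255);cv2.imwrite(f"pics/{n}_30d.png",o)
print(state()["time_s"],state()["qvel"].round(1))
E
```

```text
time_s: 20.95
ee_pos: [449.1, 32.1, 230.0]
ee_rot: [-89.9, -0.2, -60.4]
force: [-0.9, -1.1, -0.5]
gripper_width: 0.5
top ((493.3607482910156, -211.0332794189453), (51.87410354614258, 51.62335968017578), 16.475032806396484)
top ((542.4259643554688, -420.665771484375), (50.696556091308594, 51.252071380615234), 74.95986938476562)
side ((493.0379638671875, -213.74380493164062), (50.340484619140625, 52.85065460205078), 16.670757293701172)
side ((539.8019409179688, -426.51324462890625), (62.19603729248047, 50.05830001831055), 74.58504486083984)
21.05 [-1.7  0.5 -0.5  0.1  0.1  0.1]
```

View pics/top_30.png

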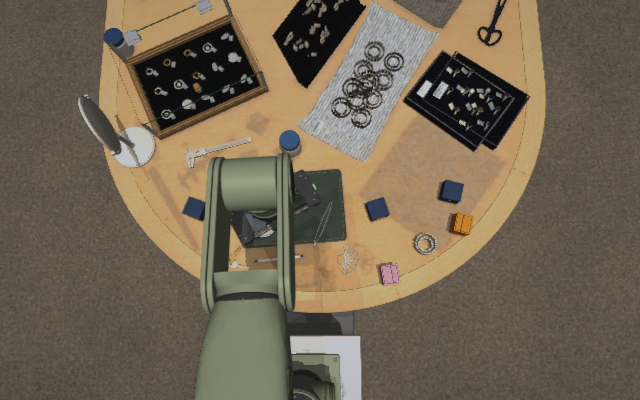

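View pics/side_30.png

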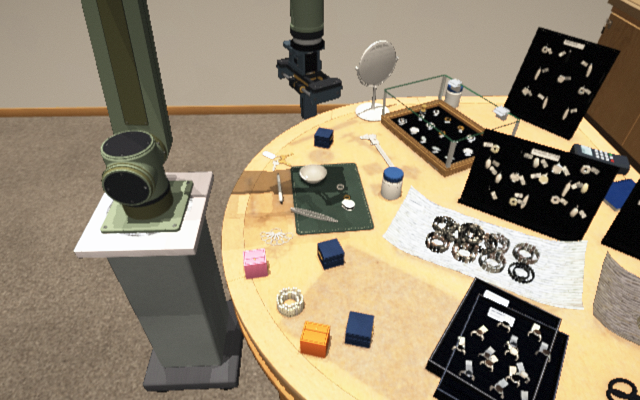

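View pics/side_30d.png

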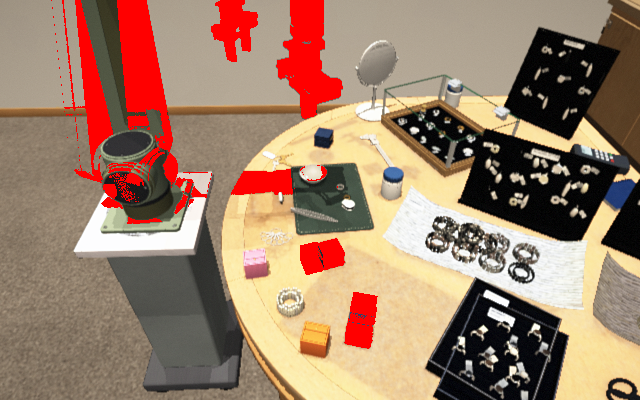

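```bash
python3 -m handwheel '[[0,[0,0,0],0],[0,[0,0,0],0]]'; python3 -c "
from workcell import job; print(job.job_done())"
```

```text
time_s: 21.25
ee_pos: [450.3, 28.7, 229.5]
ee_rot: [-90.0, -0.2, -60.7]
force: [-0.2, 0.2, 0.0]
gripper_width: 0.7
the job is handed in; nothing more can be done
None
```

I pushed both fallen boxes upright with the shut fingertips, without gripping or lifting. I did the one on its back first, then the one on its side, and handed the job in at about 21 s of the 45 s allowed.

**Extra pass:** my first two tries at the box on its back passed over it without touching. In the images the tips sat about 30 mm above the reported TCP height. I lowered the TCP by that much and both boxes then rolled over with about 1 N on the wrist sensor.

**Last checks:**
- **Box on its back:** it stands at about (493, -211) mm. The top camera shows a square top of 52 x 52 mm, within 2 mm of the position worked out beforehand.
- **Box on its side:** it stands at about (542, -421) mm with a square top of 51 x 51 mm, also within 2 mm. The side camera's fit of this box disagreed, at 62 x 50 mm and 6 mm off. I think its mask took in part of a side wall, because the top and wrist pictures both show the box upright.
- **Everything else:** comparing the side pictures before and after shows only the two boxes, the arm and its shadow changed. The upright box, look-alikes and other things show no movement. The glass dish shows some change, which I take to be the arm's shadow.
- **Robot:** the arm was clear of everything at hand-in.

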